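# Light the plinth and snap the clear case over the bottle

## Robot

A 6-joint arm with a two-finger parallel gripper is mounted at the origin on the work surface. World frame = base frame: x ahead of the robot, y to its left, z up, the work surface at z = 0. Lengths are in m, angles in rad, forces in N, time in s.
With the tool pointing down it reaches from about 0.3 to 0.95 m from the base axis. Payload 3.1 kg.
Tool frame: the origin (TCP) lies at the very end of the fingers, on their centre line; the grasp point (between the pads) lies 19 mm behind it; y points along the fingers, z is the direction in which the jaws open and shut, and the axes are right-handed (so a half turn about y gives the same grasp; the last joint's range is limited). The gripper opens to 85 mm and grips with 20 to 120 N. Pads are 22 mm wide; open, the fingers measure 114 mm over their backs; the gripper's body (76 mm by 85 mm) begins 54 mm behind the grasp point. The pads swing forward as they close: fully open they stand 13 mm farther back than shut.
Start: joints at [1.091, 0.308, 1.634, -0, 1.2, -0.07], TCP at [0.249, 0.573, 0.231] pointing down, gripper open.
Joint ranges: [-3.06, 3.06], [-0.79, 1.96], [0.05, 2.63], [-1.19, 4.34], [0.05, 2.64], [-2.94, 2.94]. Speed limits (rad/s): [2.79, 2.79, 3.14, 3.14, 3.14, 3.14].

## Interface

Orientations are given as a unit quaternion [w, x, y, z].
In Python, from station import * gives the robot as it stands.
- The arm moves only by the tool apply_moves, never from a script. Its argument "series" is a list of rows, each an object with "dp": the shift along the world's x, y, z in cm, a list of three; "twist": the turn, a rotation vector about the world's x, y, z in rad, a list of three; "claw": the opening, from -1 (shut) to 1 (fully open), so that 0 is half open. A call has 1 to 10 rows; each row is the pose to reach, as a shift and turn from the pose commanded when the call began; what a row does not reach only later rows make up. A row lasts 1/8 s, in which the tool goes at most 62.5 mm and 10.7 degrees, less where a joint would pass 70% of its speed; a pose out of reach is approached as far as the arm can. A call with a gripper value outside its range is refused whole. The fingers move at their own pace and stop on an object; "squeeze" is the grip in N (left out, the last holds). Time passes only in rows, so rows that repeat a pose let the fingers close. It gives the time, the measured TCP pose, the force and the opening at its end, in the units of the state.
- get_state(): the state, without advancing time (a new reading comes with each control period).
- camera(name): name is "side" or "top" or "wrist"; returns a dict with "image" (400x640x3 uint8, red, green, blue), "fx", "fy", "cx", "cy" (pixels), "R" (3x3) and "t" (3): a world point X has camera coordinates R X + t; the wrist camera has in their place "tool_from_camera" (4x4, takes a point from camera to tool coordinates, whose origin is the TCP and whose axes are the tool frame's). Camera axes: x right, y down, z forward; pixel columns grow to the right and rows downward; lengths in m; the calibration is good to about 2 mm. A picture is of the moment at which its call begins: read the wrist's pose just before it. There is no depth.
- job_done(): hands the job in, once; it reports no verdict.
The state is a dict: "clock": time; "joint_positions": joint angles; "dq": joint speeds; "tau": joint torques, N m; "eef_pos": TCP position; "eef_rot": TCP orientation; "contact_force": force on the tool from outside, world axes, zero at the start; "moment": the same for the moment, N m; "gripper_width": opening from 0.0 (shut) to 1.0 (fully open).
Only numpy, scipy, OpenCV 4.12 (cv2) and the standard library are available. Lean on these libraries where they do the work, as an engineer would, in place of code of your own. Each camera call takes 0.05 s, during which the arm holds its last target.

## Task

Put the little painted bottle on show: first flip the red-tipped switch on its plinth over to on, then lift the clear case by its brass bar, lower it over the bottle and press it down until it snaps past the two spring catches and sits fully home on the plinth. Do not stop there: keep pressing the case firmly down, and finish while still pressing with the gripper, because someone else will put in the screws. The bottle must stay standing where it is, and everything else on the desk is to be left alone.

Things in the scene. Friction and masses are not known exactly. Their poses are not given: they have to be found in the camera images.
- plinth: Dark wooden display plinth, fixed on the table, 120 (x) by 220 (y) mm; origin at the centre of its underside, z up. Its flat deck is 35 mm above the table. The boss that the case goes over is centred at y = +45 mm; the lamp's toggle switch stands at x = 0, y = -75 mm of the plinth.
- seat (a point): Point on the deck, 35 mm above the table, under the boss's centre (plinth x = 0, y = +45 mm); axes as the plinth. The case is fully home when its origin is here and its axes are in line with the plinth's (or half a turn apart). There it meets the solid deck.
- boss_top (a point): Centre of the boss's white top, 62 mm above the table, axes as the plinth. The boss is 66 (x) by 86 (y) mm: straight sides from the deck to 56 mm height, then chamfered in by 5 mm all round. From each of its two y faces a brass round-nosed spring catch (48 mm long along x, centred 50 mm above the table) sticks out 5.5 mm.
- case_lip (a point): Centre of the case's lower opening (same point as the case's origin). Lowered square over the boss, the lips meet the catches about 21 mm above home; its own weight does not carry it past. Pressing takes 10 to 20 N at the peak, about 16 mm above home; at about 9 mm above home the lips pass the catches, the push suddenly drops away and the case goes down to the deck.
- toggle (a joint): The plinth's lamp switch: a thin steel lever with a red ball, hinged about the plinth's y axis at 41 mm above the table, plinth x = 0, y = -75 mm. 0 rad = off (leans 0.5 rad to the plinth's -x side), 1.0 rad = on (leans 0.5 rad to +x). Over-centre spring: it snaps to the nearer end from the upright (0.5 rad); pushing it over takes about 2 N at the ball.
- toggle_ball (a point): Centre of the switch's red ball (18 mm across), 45 mm from its hinge: about 80 mm above the table at either end of its swing. The lever under it is 9 mm thick; there is clear room for shut fingers on both sides along the plinth's x.
- case: Clear clip-on case, open below, dark corner posts and wooden top; 78 (x) by 106 (y) by 112 mm high without its bar, about 0.28 kg. Origin at the centre of its open lower edge, z up; starts upright on the table. Inside 70 by 100 mm, 104 mm high. A brass lip 5 mm high along the lower edge of each y side leaves 90 mm between them, so the boss has 2 mm play on every side.
- case_grip (a point): Grip point on the case's brass bar, 128 mm above the case's lower edge (14 mm below the bar's top). The bar is 44 mm long along the case's x, 16 mm thick along its y (grip it across y), 30 mm high, standing on the wooden top (112 mm above the lower edge).
- bottle: The painted bottle to show: flat white flask 22 (x) by 44 (y) mm, 64 mm high to the top of its red stopper, loose, standing on the boss's white top (62 mm above the table); origin at the centre of its foot.
- red_bottle: Bystander: amber bottle with red stopper, 28 by 50 mm, 80 mm high, standing; origin under its foot.
- green_bottle: Bystander: blue bottle with green stopper, 32 by 56 mm, 90 mm high, standing; origin under its foot.
- bowl: Bystander: plain blue bowl, 120 mm across, 50 mm high; origin under its centre.
- dish: Bystander: white paint dish, 90 mm across, 13 mm high; origin under its centre.
- brush_pot: Bystander: dark brush pot, 90 mm across, 110 mm high, thin stems in it up to about 220 mm; origin under its centre.
- paperweight: Bystander: dark wooden bar 180 by 30 mm, 16 mm high with a small brass stud; origin under its centre.

How it is judged:
By the outcome, as a careful person would: the job done as asked, in the order asked, and still so for the second after the job is handed in, while the arm keeps its last pose, push and grip.
It also fails if it takes over 64 s, if anything falls off the work surface, if the arm or the gripper's body presses on something with over 40 N, if the wrist force passes 120 N, or if a joint passes its speed limit or range.

## Working session

There is one attempt and no reset: what is moved stays moved. The work goes in short steps, Python scripts to look and compute and a tool call to move; the robot and the scene stay as the last step left them, time stands still between calls to the robot, and variables do not carry over. Pictures are saved under pics/ and viewed, and the job is handed in when it is done.

Besides the shell and the picture viewer there is one more tool, called after ">>>" as name(argument=value, ...), one argument or row to a line, values as JSON. apply_moves: Moves the arm, as the interface text tells. Its arguments: {"type":"object","properties":{"series":{"type":"array","items":{"type":"object","properties":{"dp":{"type":"array","items":{"type":"number"}},"twist":{"type":"array","items":{"type":"number"}},"claw":{"type":"number"}}}},"squeeze":{"type":"number"}},"required":["series"]}

```bash
ls; mkdir -p pics; python3 - <<'E'
from station import *
import cv2,json,numpy as np
s=get_state();print({k:np.round(v,4).tolist() for k,v in s.items()})
for n in("top","side","wrist"):
    c=camera(n);cv2.imwrite(f"pics/{n}0.png",c["image"][:,:,::-1])
    print(n,{k:np.round(v,4).tolist() for k,v in c.items() if k!="image"})
E
```

```text
pics
{'clock': 0.0, 'joint_positions': [1.0913, 0.309, 1.6352, -0.0, 1.1997, -0.0697], 'dq': [0.0007, 0.0009, -0.0017, 0.0005, 0.0004, 0.0013], 'tau': [0.0021, -41.5247, -27.6671, 0.0, 0.01, 0.0], 'eef_pos': [0.2486, 0.5725, 0.23], 'eef_rot': [-0.6915, 0.6931, -0.1441, 0.1436], 'contact_force': [0.2622, -0.6566, 0.2476], 'moment': [0.0209, 0.0213, 0.0268], 'gripper_width': 0.9995}
top {'fx': 510.3612, 'fy': 510.3612, 'cx': 327.2852, 'cy': 201.5218, 'R': [[0.0292, -0.9996, -0.0049], [-0.9946, -0.0286, -0.0998], [0.0996, 0.0078, -0.995]], 't': [-0.028, 0.6292, 1.5149]}
side {'fx': 373.3428, 'fy': 373.3428, 'cx': 322.4505, 'cy': 199.4229, 'R': [[-0.868, -0.4965, 0.0053], [-0.337, 0.5813, -0.7406], [0.3646, -0.6447, -0.6719]], 't': [0.5503, 0.3015, 0.8603]}
wrist {'fx': 295.1734, 'fy': 295.1734, 'cx': 309.8792, 'cy': 199.7566, 'tool_from_camera': [[0.0005, 0.965, 0.2623, -0.0659], [-0.0007, -0.2623, 0.965, -0.1421], [1.0, -0.0007, 0.0005, 0.0001], [0.0, 0.0, 0.0, 1.0]]}
```

View pics/top0.png

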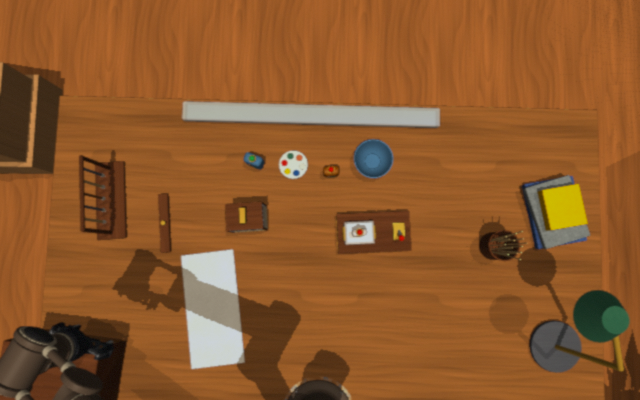

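View pics/side0.png

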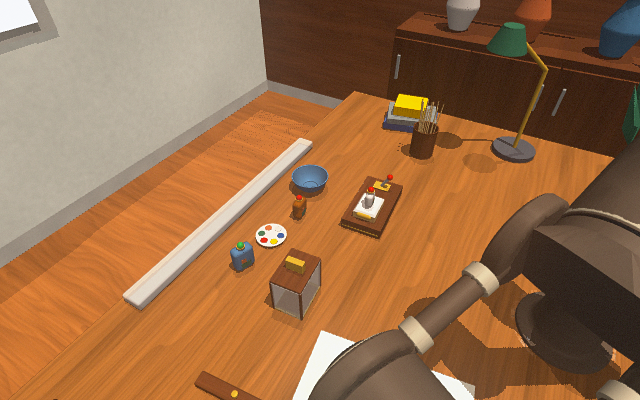

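View pics/wrist0.png

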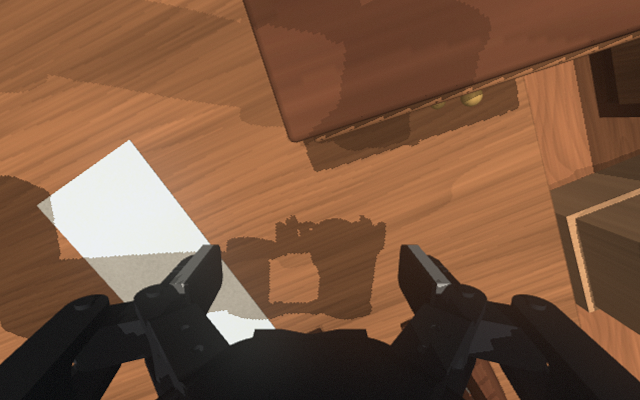

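```bash
cat > h.py <<'E'
from station import *
import cv2,numpy as np
from scipy.spatial.transform import Rotation as Ro
def ray(c,uv):
    d=np.array([(uv[0]-c["cx"])/c["fx"],(uv[1]-c["cy"])/c["fy"],1.])
    if "R" in c: R=np.array(c["R"]);return -R.T@np.array(c["t"]),R.T@d
    M=c["W"]@np.array(c["tool_from_camera"]);return M[:3,3],M[:3,:3]@d
def onz(c,uv,z):
    o,d=ray(c,uv);return o+d*(z-o[2])/d[2]
def proj(c,X):
    if "R" in c: p=np.array(c["R"])@X+np.array(c["t"])
    else:
        M=np.linalg.inv(c["W"]@np.array(c["tool_from_camera"]));p=M[:3,:3]@X+M[:3,3]
    return np.array([c["fx"]*p[0]/p[2]+c["cx"],c["fy"]*p[1]/p[2]+c["cy"]])
def cam(n):
    W=None
    if n=="wrist":
        s=get_state();W=np.eye(4);q=s["eef_rot"];W[:3,:3]=Ro.from_quat(np.r_[q[1:],q[0]]).as_matrix();W[:3,3]=s["eef_pos"]
    c=dict(camera(n))
    if n=="wrist":c["W"]=W
    return c
def crop(c,name,x0,y0,x1,y1,k):
    cv2.imwrite(name,cv2.resize(c["image"][y0:y1,x0:x1,::-1],None,fx=k,fy=k,interpolation=cv2.INTER_CUBIC))
E
python3 - <<'E'
from h import *
c=cam("top");s=cam("side")
crop(c,"pics/t1.png",215,190,425,260,3.8)
crop(s,"pics/s1.png",260,160,420,320,3.7)
for n,uv,z in[("plinth corners",(336,213),.035),("",(410,209),.035),("",(411,251),.035),("",(338,254),.035),("bowl",(373,159),.05),("pot",(503,245),.1),("bar",(242,215),.142),("pw",(164,222),.016),("red",(331,170),.08),("green",(254,160),.09),("dish",(293,165),.01)]:
    print(n,onz(c,uv,z).round(4))
E
```

```text
plinth corners [ 0.5953 -0.0371  0.035 ]
 [ 0.6139 -0.2598  0.035 ]
 [ 0.4879 -0.2644  0.035 ]
 [ 0.4726 -0.0464  0.035 ]
bowl [ 0.7607 -0.144   0.05  ]
pot [ 0.5122 -0.5172  0.1   ]
bar [0.5738 0.2275 0.142 ]
pw [0.5542 0.4868 0.016 ]
red [ 0.7187 -0.0184  0.08  ]
green [0.7403 0.2088 0.09  ]
dish [0.7424 0.0998 0.01  ]
```

View pics/t1.png

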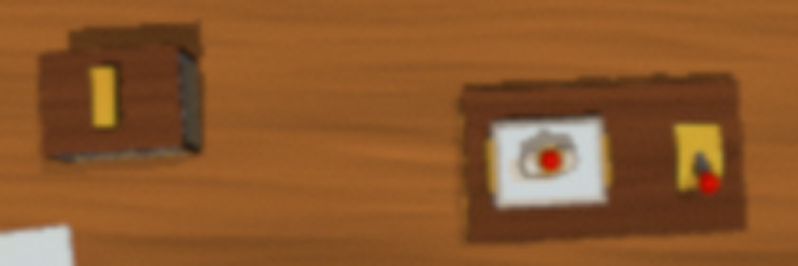

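View pics/s1.png

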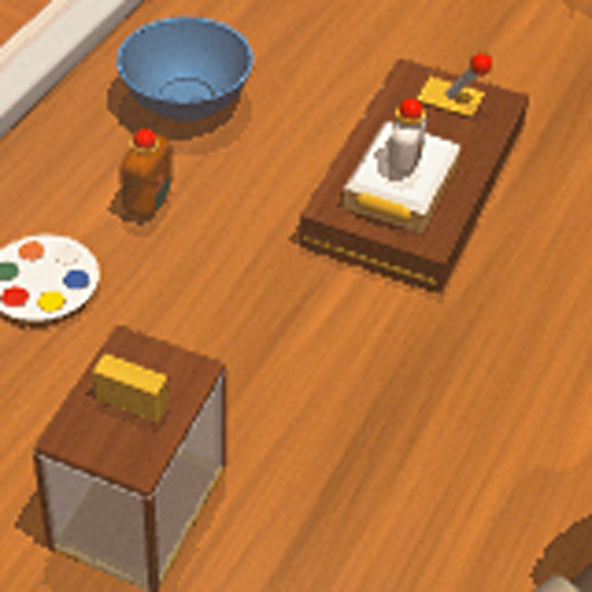

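```bash
python3 - <<'E'
from h import *
s=get_state();q=s["eef_rot"];R=Ro.from_quat(np.r_[q[1:],q[0]])
print(R.as_matrix().round(3))
for T in ([[1,0,0],[0,0,1],[0,-1,0]],[[-1,0,0],[0,0,-1],[0,-1,0]]):
    T=np.array(T).astype(float); print((Ro.from_matrix(T)*R.inv()).as_rotvec().round(3))
c=cam("top");im=c["image"]
hsv=cv2.cvtColor(im,cv2.COLOR_RGB2HSV)
# bar yellow
m=cv2.inRange(hsv,(20,150,120),(35,255,255));m[:, :225]=0;m[:, 420:]=0;m[:195]=0;m[260:]=0
n,l,st,ce=cv2.connectedComponentsWithStats(m)
for i in range(1,n):
  if st[i,4]>10:
    pts=np.argwhere(l==i)[:,::-1].astype(np.float32);print(st[i],ce[i],cv2.minAreaRect(pts))
m=cv2.inRange(hsv,(0,0,180),(180,60,255));m[:, :330]=0;m[:, 420:]=0;m[:195]=0;m[260:]=0
pts=np.argwhere(m)[:,::-1].astype(np.float32);b=cv2.boxPoints(cv2.minAreaRect(pts))
print("boss",[onz(c,p,.062)[:2].round(4).tolist() for p in b],onz(c,b.mean(0),.062).round(4))
# plinth
E
```

```text
[[ 0.917 -0.001  0.398]
 [-0.398 -0.001  0.917]
 [-0.    -1.    -0.001]]
[ 0.001 -0.     0.41 ]
[-0.000e+00 -2.000e-03 -2.732e+00]
[239 208   6  16  79] [241.96202532 215.21518987] ((241.5, 215.5), (15.0, 5.0), 90.0)
[393 223  12  17 143] [397.83216783 229.18881119] ((398.5, 231.0), (16.0, 11.0), 90.0)
boss [[0.5645, -0.0672], [0.5667, -0.144], [0.5078, -0.1452], [0.5055, -0.0687]] [ 0.536  -0.1063  0.062 ]
```

>>> apply_moves(
  series=[
    {"dp":[0,0,7],"twist":[0,0,0.1]},
    {"dp":[10,-8,8],"twist":[0,0,0.2]},
    {"dp":[20,-17,8],"twist":[0,0,0.3]},
    {"dp":[30,-26,8],"twist":[0,0,0.41]},
    {"dp":[38,-34,8],"twist":[0,0,0.41]},
    {"dp":[38,-34,8],"twist":[0,0,0.41]},
    {"dp":[38,-34,8],"twist":[0,0,0.41]},
    {"dp":[38,-34,8],"twist":[0,0,0.41]},
    {"dp":[38,-34,8],"twist":[0,0,0.41]},
    {"dp":[38,-34,8],"twist":[0,0,0.41],"claw":1},
  ],
)

```text
schema error: expected keys dp, twist, claw
```

```bash
python3 - <<'E'
from h import *
c=cam("wrist");np.save("pics/wc1.npy",c,allow_pickle=True);cv2.imwrite("pics/w1.png",c["image"][:,:,::-1])
print(c["W"].round(4),get_state()["clock"])
E
```

```text
[[ 9.172e-01 -3.000e-04  3.984e-01  2.489e-01]
 [-3.984e-01 -7.000e-04  9.172e-01  5.730e-01]
 [-0.000e+00 -1.000e+00 -8.000e-04  2.308e-01]
 [ 0.000e+00  0.000e+00  0.000e+00  1.000e+00]] 0.35
```

View pics/w1.png

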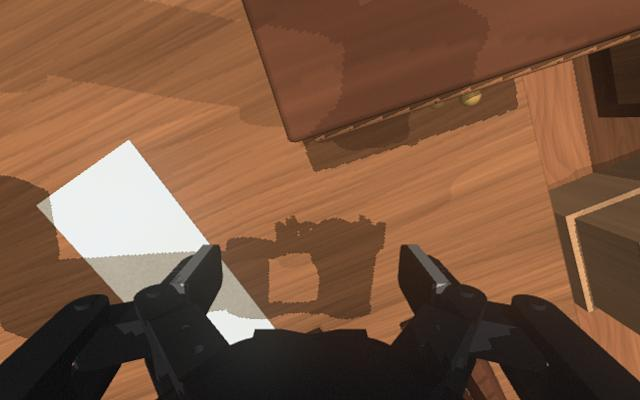

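The image is unchanged: the call was refused because every row needs all three keys. I'll resend it.

>>> apply_moves(
  series=[
    {"dp":[0,0,7],"twist":[0,0,0.1],"claw":1},
    {"dp":[10,-8,8],"twist":[0,0,0.2],"claw":1},
    {"dp":[20,-17,8],"twist":[0,0,0.3],"claw":1},
    {"dp":[30,-26,8],"twist":[0,0,0.41],"claw":1},
    {"dp":[38,-34,8],"twist":[0,0,0.41],"claw":1},
    {"dp":[38,-34,8],"twist":[0,0,0.41],"claw":1},
    {"dp":[38,-34,8],"twist":[0,0,0.41],"claw":1},
    {"dp":[38,-34,8],"twist":[0,0,0.41],"claw":1},
    {"dp":[38,-34,8],"twist":[0,0,0.41],"claw":1},
    {"dp":[38,-34,8],"twist":[0,0,0.41],"claw":1},
  ],
)

```text
clock: 1.6
eef_pos: [0.6317, 0.2296, 0.3109]
eef_rot: [-0.707, 0.707, -0.001, 0.002]
contact_force: [0.0, -0.7, 1.0]
gripper_width: 1.005
```

```bash
python3 - <<'E'
from h import *
c=cam("wrist");np.save("pics/wc1.npy",c,allow_pickle=True);cv2.imwrite("pics/w1.png",c["image"][:,:,::-1])
print(c["W"].round(4),get_state()["clock"])
E
```

```text
[[ 1.000e+00  7.000e-04  4.700e-03  6.317e-01]
 [-4.700e-03 -1.000e-03  1.000e+00  2.296e-01]
 [ 7.000e-04 -1.000e+00 -1.000e-03  3.109e-01]
 [ 0.000e+00  0.000e+00  0.000e+00  1.000e+00]] 1.65
```

View pics/w1.png

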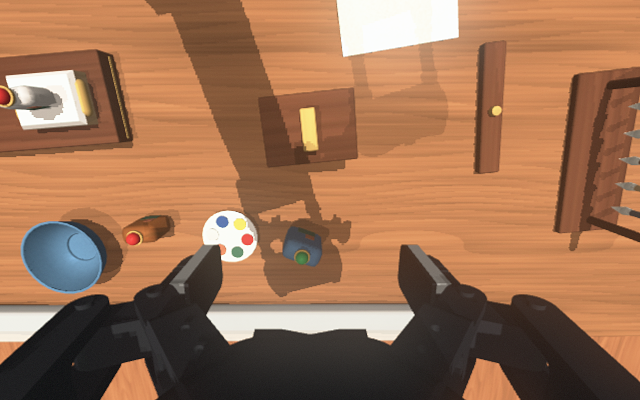

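```bash
python3 - <<'E'
from h import *
c=np.load("pics/wc1.npy",allow_pickle=True).item()
hsv=cv2.cvtColor(c["image"],cv2.COLOR_RGB2HSV)
crop(c,"pics/w1c.png",240,70,380,185,5)
m=cv2.inRange(hsv,(20,100,120),(35,255,255));m[:, :290]=0;m[:,330:]=0;m[:95]=0;m[165:]=0
pts=np.argwhere(m)[:,::-1].astype(np.float32);r=cv2.minAreaRect(pts);print(len(pts),r)
b=cv2.boxPoints(r)
for p in b: print(p,onz(c,p,.142).round(4))
print(onz(c,r[0],.142),onz(c,r[0],.142-.004))
for p in [(261,96),(356,89),(357,158),(266,167)]: print(p,onz(c,p,.112).round(4))
E
```

```text
510 ((308.58416748046875, 128.34158325195312), (40.59751510620117, 13.632009506225586), 84.2894058227539)
[299.7822   108.821785] [0.5555 0.2198 0.142 ]
[313.34653 107.46535] [0.5543 0.2335 0.142 ]
[317.38614 147.86139] [0.5945 0.2376 0.142 ]
[303.8218  149.21782] [0.5958 0.2234 0.142 ]
[0.574657   0.22853129 0.142     ] [0.57477276 0.2285115  0.138     ]
(261, 96) [0.5409 0.1766 0.112 ]
(356, 89) [0.5342 0.2801 0.112 ]
(357, 158) [0.6091 0.284  0.112 ]
(266, 167) [0.619  0.1786 0.112 ]
```

View pics/w1c.png

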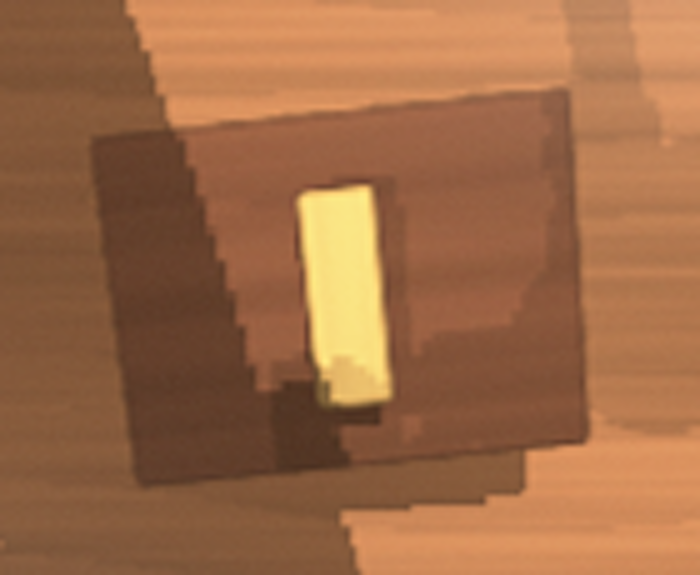

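>>> apply_moves(
  series=[
    {"dp":[0,-6,0],"twist":[0,0,0],"claw":-1},
    {"dp":[-1,-12,0],"twist":[0,0,0],"claw":-1},
    {"dp":[-1,-18,0],"twist":[0,0,0],"claw":-1},
    {"dp":[-1,-24,0],"twist":[0,0,0],"claw":-1},
    {"dp":[-1,-30,0],"twist":[0,0,0],"claw":-1},
    {"dp":[-1,-36,0],"twist":[0,0,0],"claw":-1},
    {"dp":[-1,-38,-3],"twist":[0,0,0],"claw":-1},
    {"dp":[-1,-38,-3],"twist":[0,0,0],"claw":-1},
    {"dp":[-1,-38,-3],"twist":[0,0,0],"claw":-1},
  ],
)

```text
clock: 2.78
eef_pos: [0.6192, -0.1447, 0.2818]
eef_rot: [0.707, -0.707, -0.001, 0.001]
contact_force: [0.0, 0.0, 0.3]
gripper_width: -0.005
```

```bash
python3 - <<'E'
from h import *
c=cam("wrist");np.save("pics/wc2.npy",c,allow_pickle=True);cv2.imwrite("pics/w2.png",c["image"][:,:,::-1])
print(c["W"].round(4),get_state()["clock"])
E
```

```text
[[ 1.000e+00  1.000e-04 -1.800e-03  6.192e-01]
 [ 1.800e-03  1.100e-03  1.000e+00 -1.447e-01]
 [ 1.000e-04 -1.000e+00  1.100e-03  2.818e-01]
 [ 0.000e+00  0.000e+00  0.000e+00  1.000e+00]] 2.825
```

View pics/w2.png

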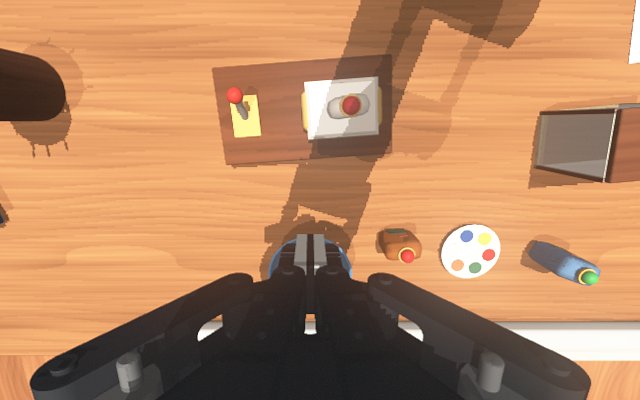

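```bash
python3 - <<'E'
from h import *
c=np.load("pics/wc2.npy",allow_pickle=True).item()
crop(c,"pics/w2c.png",200,45,400,175,4)
hsv=cv2.cvtColor(c["image"],cv2.COLOR_RGB2HSV)
red=cv2.inRange(hsv,(0,180,120),(6,255,255))
r=red.copy();r[:,:215]=0;r[:,260:]=0;r[120:]=0
p=np.argwhere(r)[:,::-1].mean(0);print("ball",p,r.sum()/255,onz(c,p,.0805))
def rect(m,z,nm):
    pts=np.argwhere(m)[:,::-1].astype(np.float32);q=cv2.minAreaRect(cv2.convexHull(pts));b=cv2.boxPoints(q)
    P=np.array([onz(c,x,z)[:2] for x in b]);print(nm,b.round(1).tolist(),P.round(4).tolist(),P.mean(0).round(4))
    for i in range(4):
        d=P[(i+1)%4]-P[i];print("  len",np.linalg.norm(d).round(4),"ang",(np.degrees(np.arctan2(d[1],d[0]))%90).round(2))
w=cv2.inRange(hsv,(0,0,120),(180,70,255));w[:,:295]=0;w[:,390:]=0;w[:70]=0;w[145:]=0
n,l,st,ce=cv2.connectedComponentsWithStats(w);i=1+np.argmax(st[1:,4]);rect(l==i,.062,"boss")
y=cv2.inRange(hsv,(20,100,120),(35,255,255));y[:,:225]=0;y[:,270:]=0;y[145:]=0
rect(y,.036,"plate")
# plinth
H=hsv.astype(int);rgb=c["image"].astype(int)
print(rgb[110,280],rgb[110,200],rgb[60,300],rgb[45,300],rgb[90,390],rgb[90,400])
E
```

```text
ball [235.24074074  97.53703704] 54.0 [ 0.53008536 -0.22673498  0.0805    ]
boss [[303.20001220703125, 81.4000015258789], [377.0, 75.9000015258789], [381.3999938964844, 134.1999969482422], [307.6000061035156, 139.8000030517578]] [[0.5112, -0.1522], [0.5052, -0.068], [0.5702, -0.0588], [0.5769, -0.1472]] [ 0.5409 -0.1065]
  len 0.0844 ang 4.09
  len 0.0657 ang 8.06
  len 0.0887 ang 4.28
  len 0.0658 ang 4.32
plate [[229.0, 97.19999694824219], [255.89999389648438, 93.9000015258789], [261.0, 134.8000030517578], [234.10000610351562, 138.10000610351562]] [[0.5268, -0.245], [0.5228, -0.2115], [0.5723, -0.2072], [0.5766, -0.242]] [ 0.5496 -0.2264]
  len 0.0338 ang 6.77
  len 0.0497 ang 4.89
  len 0.035 ang 7.0
  len 0.0499 ang 3.51
[174 116  85] [239 168 112] [230 160 110] [235 167 113] [97 67 53] [130  89  63]
```

View pics/w2c.png

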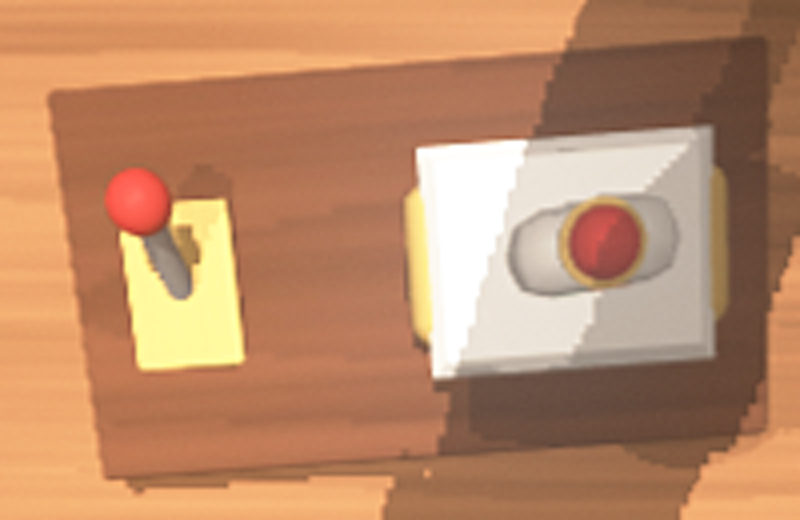

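```bash
python3 - <<'E'
from h import *
c=np.load("pics/wc2.npy",allow_pickle=True).item()
P=np.array([onz(c,(a/4+200-.4,b/4+45-.4),.035)[:2] for a,b in[(52,92),(766,36),(766,432),(105,478)]]);print(P.round(4),P.mean(0))
for i in range(4):
    d=P[(i+1)%4]-P[i];a=np.degrees(np.arctan2(d[1],d[0]))%90;print(np.linalg.norm(d).round(4),a)
print("ball",onz(c,(233.9,95.1),.0805))
# boss top inner white
Q=np.array([onz(c,(a/4+200-.4,b/4+45-.4),.056)[:2] for a,b in[(416,149),(713,126),(714,357),(434,380)]]);print(Q.round(4),Q.mean(0))
for i in range(4):
    d=Q[(i+1)%4]-Q[i];a=np.degrees(np.arctan2(d[1],d[0]))%90;print(np.linalg.norm(d).round(4),a)
E
```

```text
[[ 0.4926 -0.2628]
 [ 0.4767 -0.0468]
 [ 0.595  -0.0381]
 [ 0.6103 -0.2554]] [ 0.5436421  -0.15076297]
0.2167 4.206692075802749
0.1187 4.206162992380049
0.2179 4.034246267499185
0.118 3.6237983870107655
ball [ 0.52755032 -0.22804282  0.0805    ]
[[ 0.511  -0.1518]
 [ 0.5047 -0.0657]
 [ 0.5701 -0.0613]
 [ 0.5771 -0.1466]] [ 0.5407065  -0.10637053]
0.0864 4.2212991688031
0.0656 3.798975627901265
0.0856 4.677009169861151
0.0663 4.519268935155736
```

>>> apply_moves(
  series=[
    {"dp":[-5,-2.7,-2],"twist":[0,0,0],"claw":-1},
    {"dp":[-10,-5.5,-5],"twist":[0,0,0],"claw":-1},
    {"dp":[-15.4,-8.3,-8],"twist":[0,0,0],"claw":-1},
    {"dp":[-15.4,-8.3,-12],"twist":[0,0,0],"claw":-1},
    {"dp":[-15.4,-8.3,-17],"twist":[0,0,0],"claw":-1},
    {"dp":[-15.4,-8.3,-21.5],"twist":[0,0,0],"claw":-1},
    {"dp":[-15.4,-8.3,-21.5],"twist":[0,0,0],"claw":-1},
    {"dp":[-15.4,-8.3,-21.5],"twist":[0,0,0],"claw":-1},
  ],
)

```text
clock: 3.82
eef_pos: [0.4672, -0.2299, 0.0684]
eef_rot: [-0.706, 0.708, 0.002, 0.001]
contact_force: [0.3, -1.0, -0.3]
gripper_width: 0.001
```

```bash
python3 - <<'E'
from h import *
c=cam("side");crop(c,"pics/s2.png",280,120,480,270,4)
c=cam("wrist");cv2.imwrite("pics/w3.png",c["image"][:,:,::-1])
E
```

```text
(no output)
```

View pics/s2.png

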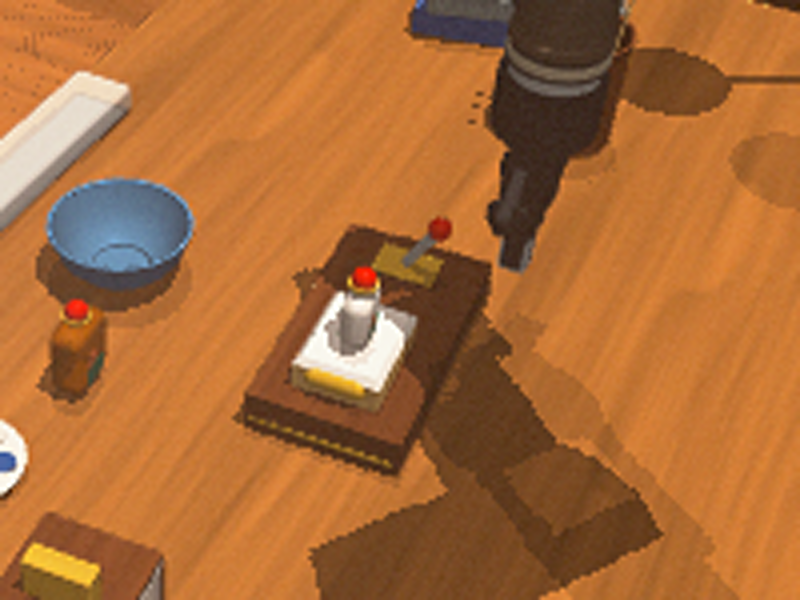

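View pics/w3.png

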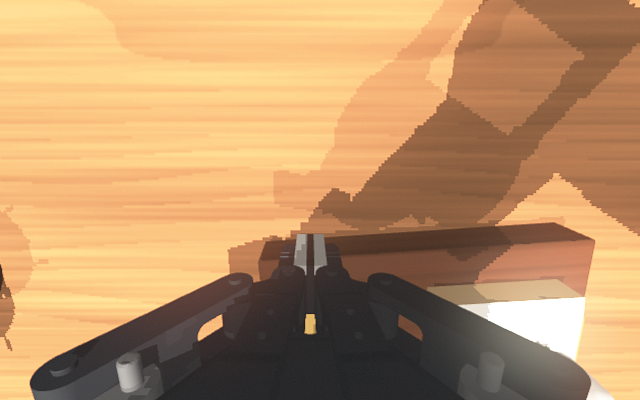

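>>> apply_moves(
  series=[
    {"dp":[2,0.3,-0.2],"twist":[0,0,0],"claw":-1},
    {"dp":[4,0.4,-0.2],"twist":[0,0,0],"claw":-1},
    {"dp":[6,0.5,-0.2],"twist":[0,0,0],"claw":-1},
    {"dp":[8,0.5,-0.2],"twist":[0,0,0],"claw":-1},
    {"dp":[8.3,0.5,-0.2],"twist":[0,0,0],"claw":-1},
    {"dp":[8.3,0.5,-0.2],"twist":[0,0,0],"claw":-1},
    {"dp":[5,0.5,-0.2],"twist":[0,0,0],"claw":-1},
    {"dp":[1,0.5,-0.2],"twist":[0,0,0],"claw":-1},
    {"dp":[0,0.5,3],"twist":[0,0,0],"claw":-1},
    {"dp":[0,0.5,8],"twist":[0,0,0],"claw":-1},
  ],
)

```text
clock: 5.18
eef_pos: [0.4623, -0.2238, 0.1459]
eef_rot: [0.708, -0.706, 0.001, 0.001]
contact_force: [1.2, 0.7, -0.8]
gripper_width: 0.003
```

```bash
python3 - <<'E'
from h import *
c=cam("side");crop(c,"pics/s3.png",280,120,480,270,4)
E
```

```text
(no output)
```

View pics/s3.png

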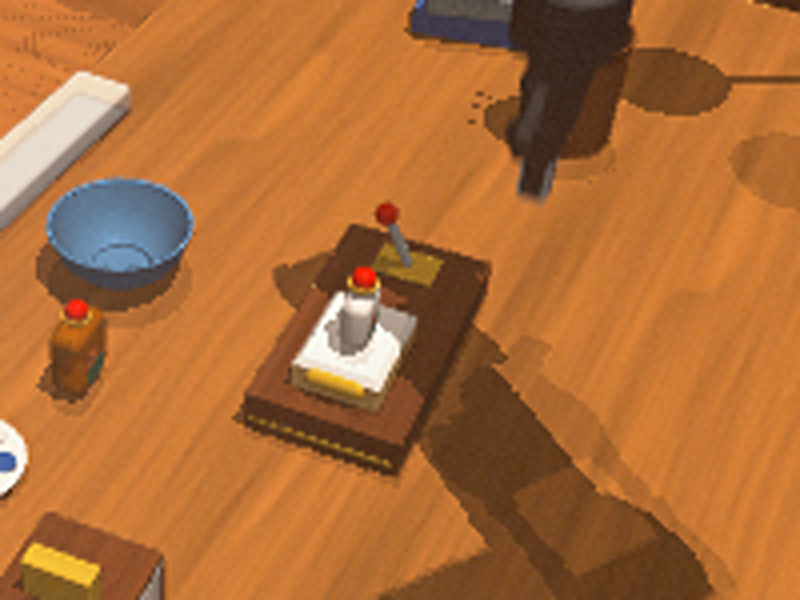

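>>> apply_moves(
  series=[
    {"dp":[0,0,6],"twist":[0,0,0],"claw":-1},
    {"dp":[3,4,9.5],"twist":[0,0,0],"claw":0},
    {"dp":[6,9.5,9.5],"twist":[0,0,0],"claw":0},
    {"dp":[9,15,9.5],"twist":[0,0,0.02],"claw":0.5},
    {"dp":[12,20.5,9.5],"twist":[0,0,0.04],"claw":1},
    {"dp":[14.8,26,9.5],"twist":[0,0,0.06],"claw":1},
    {"dp":[14.8,32,9.5],"twist":[0,0,0.075],"claw":1},
    {"dp":[14.8,38,9.5],"twist":[0,0,0.075],"claw":1},
    {"dp":[14.8,44,9.5],"twist":[0,0,0.075],"claw":1},
    {"dp":[14.8,45.2,9.5],"twist":[0,0,0.075],"claw":1},
  ],
)

```text
clock: 6.48
eef_pos: [0.6127, 0.2312, 0.2422]
eef_rot: [0.707, -0.706, -0.029, 0.027]
contact_force: [-0.7, -0.5, -0.0]
gripper_width: 1.0
```

>>> apply_moves(
  series=[
    {"dp":[0,0,0],"twist":[0,0,0],"claw":1},
    {"dp":[0,0,0],"twist":[0,0,0],"claw":1},
  ],
)

```text
clock: 6.72
eef_pos: [0.6132, 0.2256, 0.2415]
eef_rot: [-0.706, 0.707, 0.026, -0.026]
contact_force: [-0.6, -0.0, -0.9]
gripper_width: 1.002
```

```bash
python3 - <<'E'
from h import *
c=cam("wrist");np.save("pics/wc4.npy",c,allow_pickle=True);crop(c,"pics/w4.png",210,30,400,170,4)
print(c["W"].round(4),get_state()["clock"])
E
```

```text
[[ 9.973e-01  4.000e-04 -7.370e-02  6.132e-01]
 [ 7.370e-02 -7.000e-04  9.973e-01  2.256e-01]
 [ 3.000e-04 -1.000e+00 -7.000e-04  2.415e-01]
 [ 0.000e+00  0.000e+00  0.000e+00  1.000e+00]] 6.775
```

View pics/w4.png

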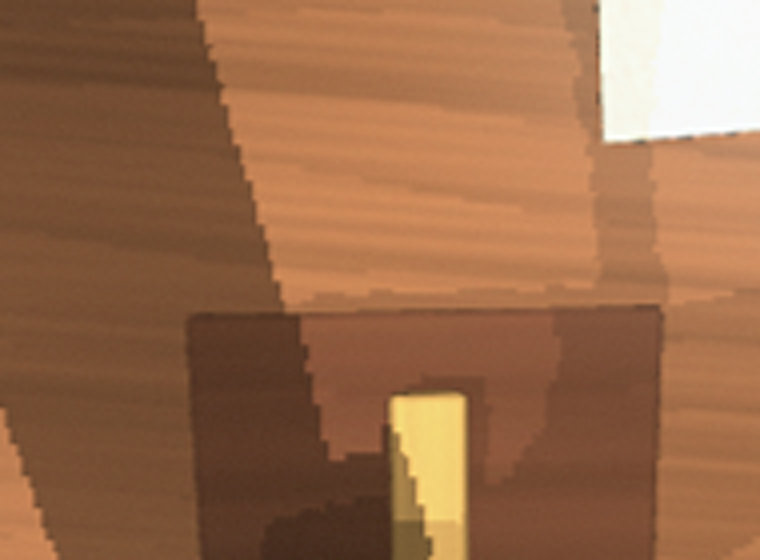

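```bash
python3 - <<'E'
from h import *
c=np.load("pics/wc4.npy",allow_pickle=True).item()
crop(c,"pics/w5.png",240,95,400,215,5)
E
```

```text
(no output)
```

View pics/w5.png

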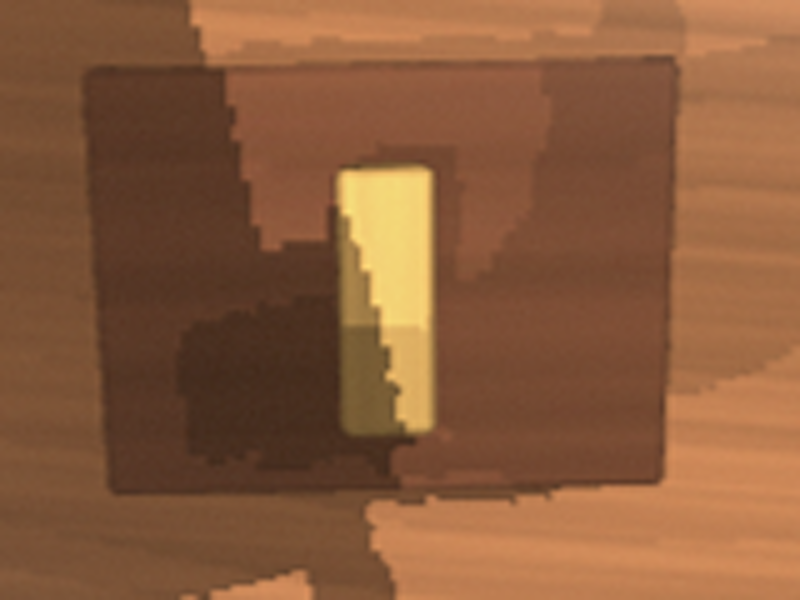

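```bash
python3 - <<'E'
from h import *
c=np.load("pics/wc4.npy",allow_pickle=True).item()
for z,L in((.112,[(85,69),(677,58),(663,483),(111,492)]),(.142,[(338,167),(433,167),(436,434),(342,436)])):
    P=np.array([onz(c,(a/5+240-.4,b/5+95-.4),z)[:2] for a,b in L]);print(P.round(4).tolist(),P.mean(0).round(4))
    for i in range(4):
        d=P[(i+1)%4]-P[i];print(np.linalg.norm(d).round(4),((np.degrees(np.arctan2(d[1],d[0]))+45)%90-45).round(2))
E
```

```text
[[0.5416, 0.1733], [0.5322, 0.2769], [0.6085, 0.2843], [0.6179, 0.1802]] [0.5751 0.2287]
0.104 5.21
0.0767 5.54
0.1045 5.16
0.0766 5.16
[[0.5542, 0.2191], [0.5531, 0.2341], [0.5962, 0.2384], [0.5977, 0.2228]] [0.5753 0.2286]
0.0151 4.2
0.0433 5.69
0.0157 5.44
0.0436 4.94
```

>>> apply_moves(
  series=[
    {"dp":[-2,0.1,-2],"twist":[0,0,0.017],"claw":0.6},
    {"dp":[-3.8,0.17,-5],"twist":[0,0,0.017],"claw":0.3},
    {"dp":[-3.8,0.17,-8],"twist":[0,0,0.017],"claw":0},
    {"dp":[-3.8,0.17,-11],"twist":[0,0,0.017],"claw":0},
    {"dp":[-3.8,0.17,-12.5],"twist":[0,0,0.017],"claw":0},
    {"dp":[-3.8,0.17,-12.5],"twist":[0,0,0.017],"claw":0},
    {"dp":[-3.8,0.17,-12.5],"twist":[0,0,0.017],"claw":0},
  ],
  squeeze=100,
)

```text
clock: 7.65
eef_pos: [0.5763, 0.2288, 0.1176]
eef_rot: [0.707, -0.706, -0.033, 0.032]
contact_force: [0.4, -0.2, 0.3]
gripper_width: 0.501
```

```bash
python3 - <<'E'
from h import *
c=cam("wrist");crop(c,"pics/w6.png",120,100,520,400,2)
P=[get_state()["eef_pos"] for _ in range(3)];print(np.round(P,4))
c=cam("side");crop(c,"pics/s6.png",220,200,370,320,5)
E
```

```text
[[0.5765 0.2291 0.1179]
 [0.5765 0.2291 0.1179]
 [0.5765 0.2291 0.1179]]
```

View pics/w6.png

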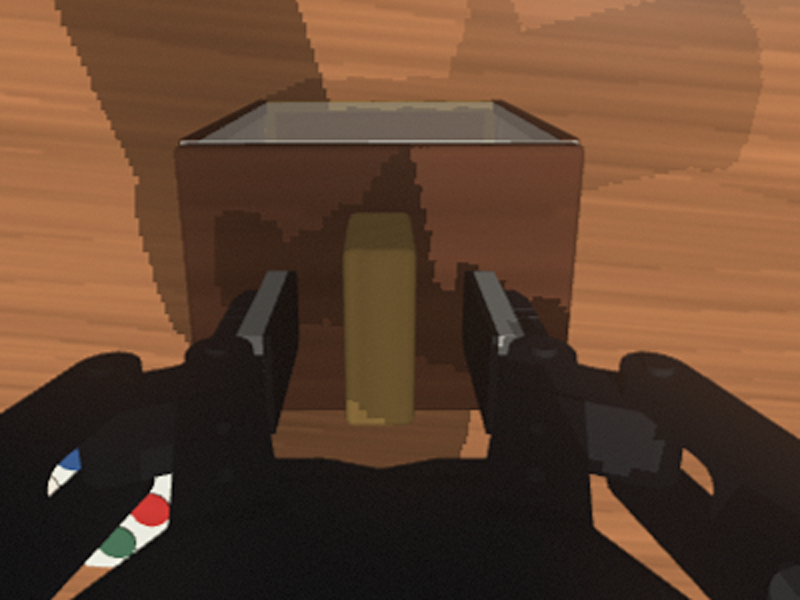

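View pics/s6.png

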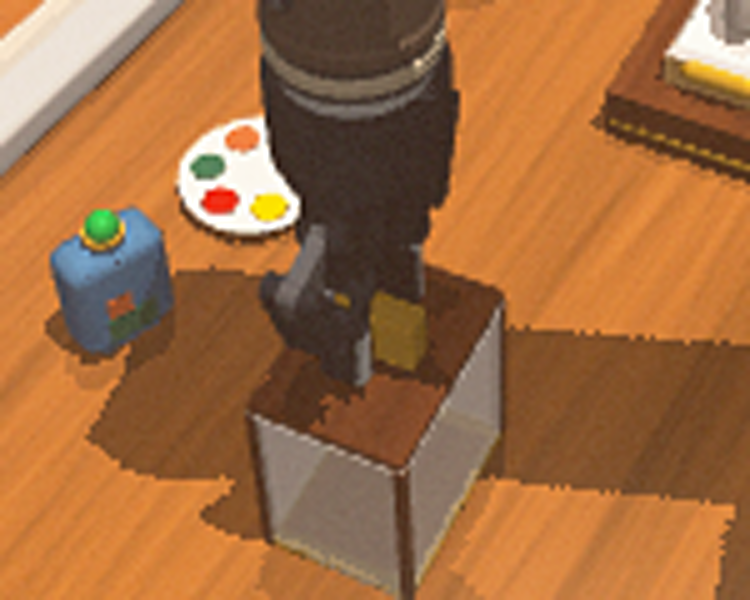

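>>> apply_moves(
  series=[
    {"dp":[0,0,0],"twist":[0,0,0],"claw":-1},
    {"dp":[0,0,0],"twist":[0,0,0],"claw":-1},
    {"dp":[0,0,0],"twist":[0,0,0],"claw":-1},
    {"dp":[0,0,0],"twist":[0,0,0],"claw":-1},
    {"dp":[0,0,0],"twist":[0,0,0],"claw":-1},
    {"dp":[0,0,0],"twist":[0,0,0],"claw":-1},
  ],
  squeeze=110,
)

```text
clock: 8.5
eef_pos: [0.5757, 0.2288, 0.1173]
eef_rot: [-0.706, 0.706, 0.033, -0.032]
contact_force: [0.0, -2.3, 5.3]
gripper_width: 0.163
```

>>> apply_moves(
  series=[
    {"dp":[0,0,1],"twist":[0,0,0],"claw":-1},
    {"dp":[0,0,3],"twist":[0,0,0],"claw":-1},
    {"dp":[0,0,6],"twist":[0,0,0],"claw":-1},
    {"dp":[0,0,10],"twist":[0,0,0],"claw":-1},
    {"dp":[0,0,14],"twist":[0,0,0],"claw":-1},
    {"dp":[0,0,16],"twist":[0,0,0],"claw":-1},
    {"dp":[0,0,16],"twist":[0,0,0],"claw":-1},
  ],
)

```text
clock: 9.38
eef_pos: [0.576, 0.2294, 0.2784]
eef_rot: [0.707, -0.706, -0.034, 0.031]
contact_force: [0.5, 0.3, -3.2]
gripper_width: 0.163
```

```bash
python3 - <<'E'
from h import *
c=cam("wrist");crop(c,"pics/w7.png",120,100,520,400,2);np.save("pics/wc7.npy",c,allow_pickle=True)
c=cam("side");crop(c,"pics/s7.png",200,140,400,290,4)
E
```

```text
(no output)
```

View pics/w7.png

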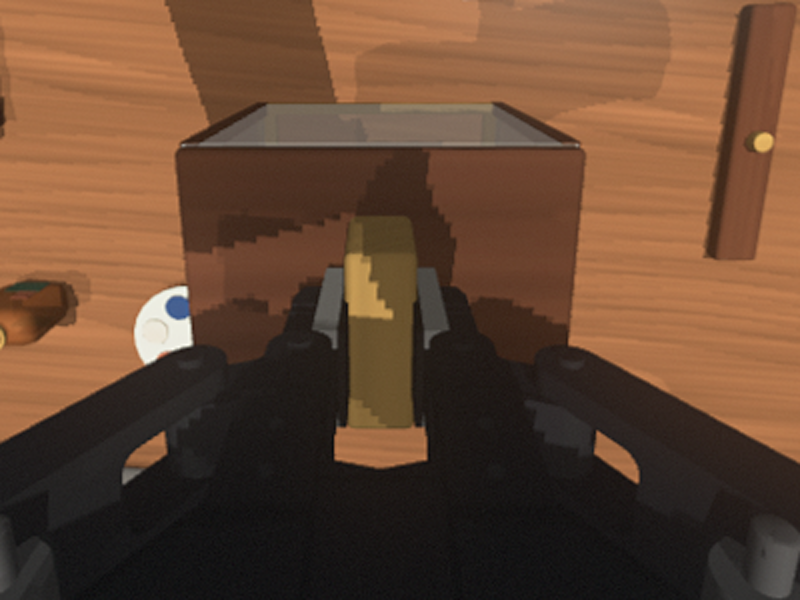

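View pics/s7.png

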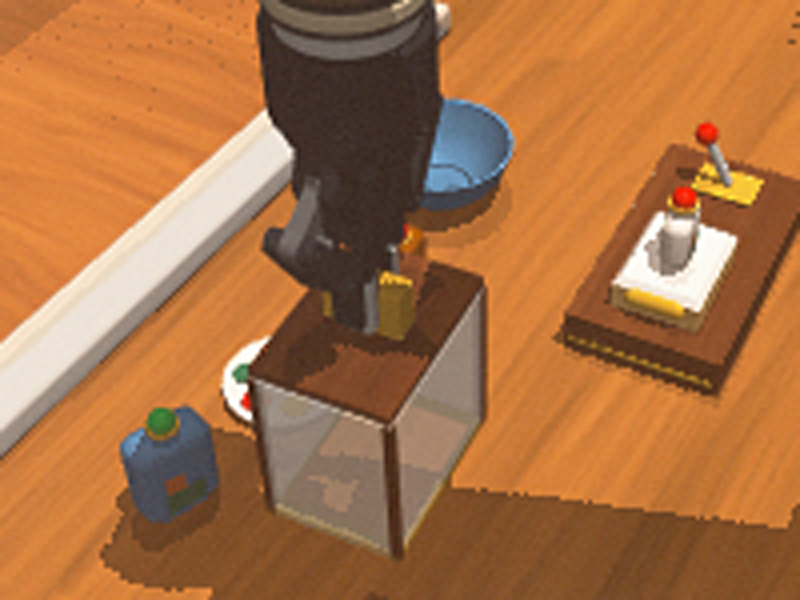

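>>> apply_moves(
  series=[
    {"dp":[-0.3,-3,0],"twist":[0,0,0],"claw":-1},
    {"dp":[-0.8,-7.5,0],"twist":[0,0,-0.004],"claw":-1},
    {"dp":[-1.2,-12,0],"twist":[0,0,-0.008],"claw":-1},
    {"dp":[-1.7,-16.5,0],"twist":[0,0,-0.012],"claw":-1},
    {"dp":[-2.2,-21,0],"twist":[0,0,-0.016],"claw":-1},
    {"dp":[-2.7,-25.5,0],"twist":[0,0,-0.02],"claw":-1},
    {"dp":[-3.1,-30,0],"twist":[0,0,-0.02],"claw":-1},
    {"dp":[-3.4,-32.5,0],"twist":[0,0,-0.02],"claw":-1},
    {"dp":[-3.5,-33.5,0],"twist":[0,0,-0.02],"claw":-1},
    {"dp":[-3.5,-33.5,0],"twist":[0,0,-0.02],"claw":-1},
  ],
)

```text
clock: 10.72
eef_pos: [0.5393, -0.1058, 0.2748]
eef_rot: [0.707, -0.706, -0.024, 0.026]
contact_force: [0.0, -0.1, -3.4]
gripper_width: 0.165
```

>>> apply_moves(
  series=[
    {"dp":[0,0,0],"twist":[0,0,0],"claw":-1},
    {"dp":[0,0,0],"twist":[0,0,0],"claw":-1},
    {"dp":[0,0,0],"twist":[0,0,0],"claw":-1},
  ],
)

```text
clock: 11.1
eef_pos: [0.5402, -0.1053, 0.2764]
eef_rot: [0.707, -0.707, -0.026, 0.026]
contact_force: [-0.2, -0.6, -3.0]
gripper_width: 0.161
```

```bash
python3 - <<'E'
from h import *
c=cam("wrist");cv2.imwrite("pics/w8.png",c["image"][:,:,::-1]);np.save("pics/wc8.npy",c,allow_pickle=True)
print(c["W"].round(4))
c=cam("side");crop(c,"pics/s8.png",310,100,450,240,4.2)
c=cam("top");crop(c,"pics/t8.png",310,180,430,270,6)
E
```

```text
[[ 9.973e-01  2.000e-04 -7.330e-02  5.402e-01]
 [ 7.330e-02  1.000e-04  9.973e-01 -1.053e-01]
 [ 2.000e-04 -1.000e+00  1.000e-04  2.764e-01]
 [ 0.000e+00  0.000e+00  0.000e+00  1.000e+00]]
```

View pics/w8.png

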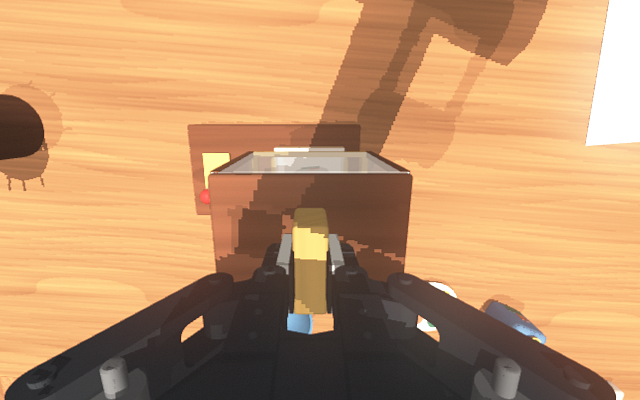

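View pics/s8.png

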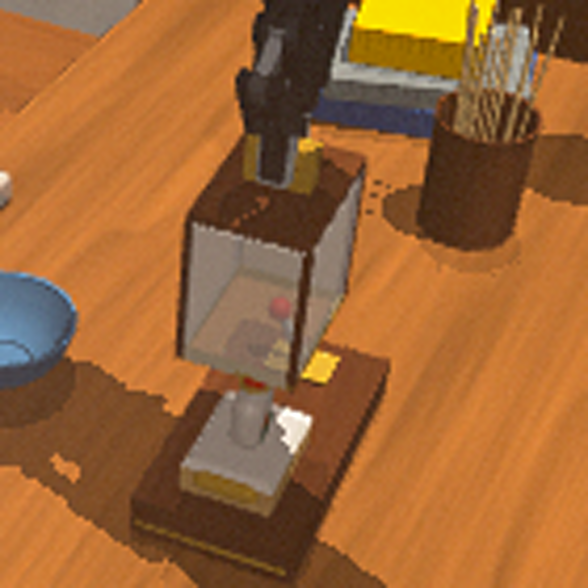

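View pics/t8.png

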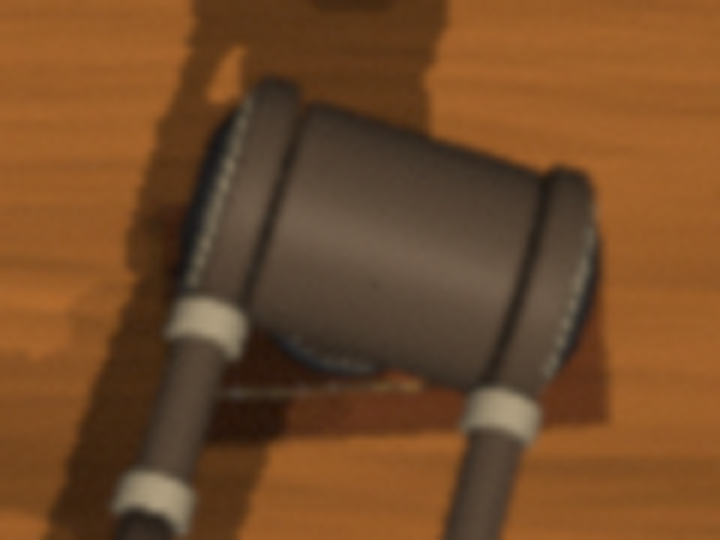

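```bash
python3 - <<'E'
from h import *
c=np.load("pics/wc8.npy",allow_pickle=True).item()
crop(c,"pics/w8c.png",180,115,420,225,3.3)
E
```

```text
(no output)
```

View pics/w8c.png

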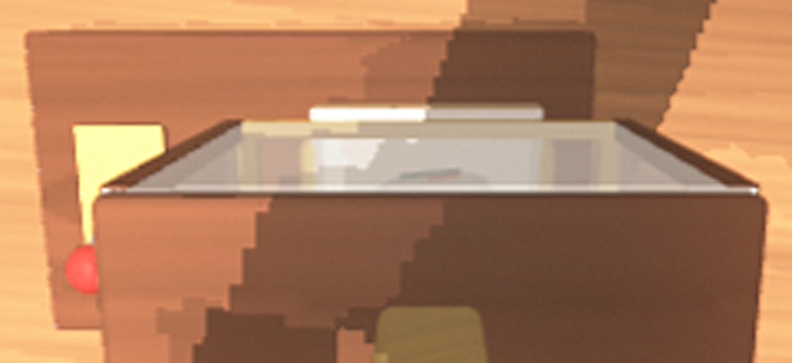

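```bash
python3 - <<'E'
from h import *
c=np.load("pics/wc8.npy",allow_pickle=True).item()
W=c["W"];psi=.0725;z0=W[2,3]
A=np.array([[np.cos(psi),np.sin(psi)],[-np.sin(psi),np.cos(psi)]])
f=lambda a,b,z:(A@(onz(c,(a/3.3+180-.35,b/3.3+115-.35),z)[:2]-W[:2,3])*1000).round(1)
for nm,a,b,z in[("plTL -60,-155",28,32,.035),("plTR -60,65",594,31,.035),("plBL 60 -155",57,328,.035),("bossL -33,-43",309,105,.056),("bossR -33 43",544,105,.056),("caseT -39,-53",97,196,z0-.005),("caseT -39,53",766,198,z0-.005),("lip -39,-53",240,121,z0-.117),("lip -39 53",620,121,z0-.117)]:print(nm,f(a,b,z))
E
```

```text
plTL -60,-155 [ -59.9 -153.2]
plTR -60,65 [-60.3  62.7]
plBL 60 -155 [  58.7 -154. ]
bossL -33,-43 [-34.2 -44.3]
bossR -33 43 [-34.3  42.1]
caseT -39,-53 [-39.3 -50.9]
caseT -39,53 [-39.   51.4]
lip -39,-53 [-39.1 -50. ]
lip -39 53 [-39.1  50.2]
```

>>> apply_moves(
  series=[
    {"dp":[-0.06,-0.07,-0.5],"twist":[0,0,0],"claw":-1},
    {"dp":[-0.06,-0.07,-2],"twist":[0,0,0],"claw":-1},
    {"dp":[-0.06,-0.07,-4],"twist":[0,0,0],"claw":-1},
    {"dp":[-0.06,-0.07,-6],"twist":[0,0,0],"claw":-1},
    {"dp":[-0.06,-0.07,-7.5],"twist":[0,0,0],"claw":-1},
    {"dp":[-0.06,-0.07,-8.5],"twist":[0,0,0],"claw":-1},
    {"dp":[-0.06,-0.07,-8.8],"twist":[0,0,0],"claw":-1},
    {"dp":[-0.06,-0.07,-8.8],"twist":[0,0,0],"claw":-1},
    {"dp":[-0.06,-0.07,-8.8],"twist":[0,0,0],"claw":-1},
  ],
)

```text
clock: 12.38
eef_pos: [0.5401, -0.1069, 0.1891]
eef_rot: [-0.706, 0.707, 0.026, -0.025]
contact_force: [0.0, 1.3, -2.7]
gripper_width: 0.163
```

```bash
python3 - <<'E'
from h import *
c=cam("wrist");crop(c,"pics/w9.png",180,95,420,260,3.3);np.save("pics/wc9.npy",c,allow_pickle=True)
print(c["W"].round(4))
c=cam("side");crop(c,"pics/s9.png",310,120,450,240,5)
E
```

```text
[[ 9.974e-01  1.700e-03 -7.210e-02  5.401e-01]
 [ 7.210e-02 -5.000e-04  9.974e-01 -1.069e-01]
 [ 1.600e-03 -1.000e+00 -6.000e-04  1.891e-01]
 [ 0.000e+00  0.000e+00  0.000e+00  1.000e+00]]
```

View pics/w9.png

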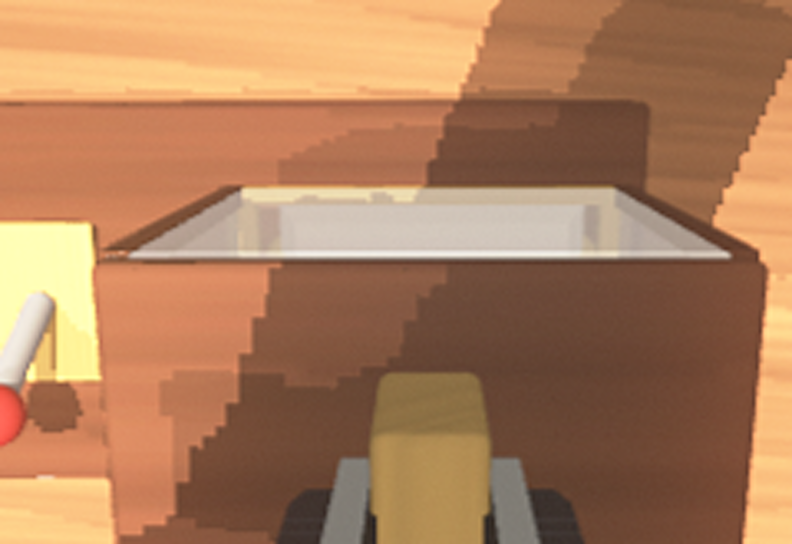

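View pics/s9.png

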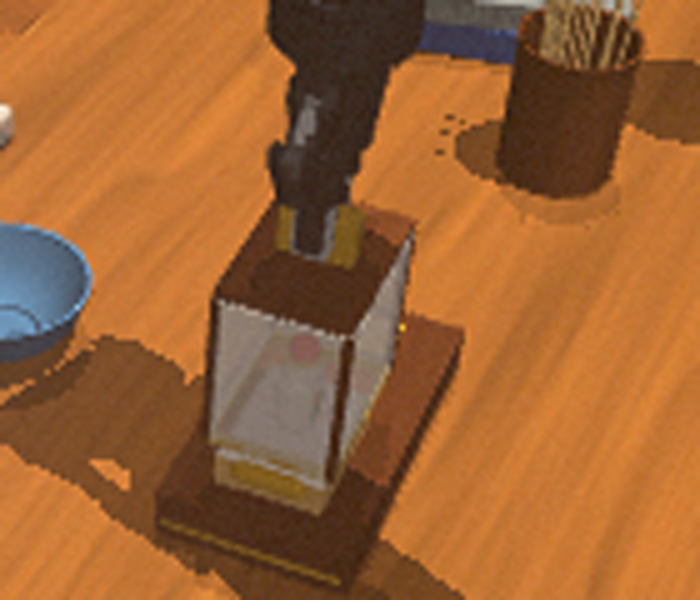

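>>> apply_moves(
  series=[
    {"dp":[0,0,-0.4],"twist":[0,0,0],"claw":-1},
    {"dp":[0,0,-0.8],"twist":[0,0,0],"claw":-1},
    {"dp":[0,0,-1.2],"twist":[0,0,0],"claw":-1},
    {"dp":[0,0,-1.4],"twist":[0,0,0],"claw":-1},
    {"dp":[0,0,-1.5],"twist":[0,0,0],"claw":-1},
    {"dp":[0,0,-1.5],"twist":[0,0,0],"claw":-1},
  ],
)

```text
clock: 13.22
eef_pos: [0.5397, -0.1067, 0.1735]
eef_rot: [0.707, -0.707, -0.026, 0.025]
contact_force: [0.1, -0.0, -1.7]
gripper_width: 0.164
```

>>> apply_moves(
  series=[
    {"dp":[0,0,-0.1],"twist":[0,0,0],"claw":-1},
    {"dp":[0,0,-0.2],"twist":[0,0,0],"claw":-1},
    {"dp":[0,0,-0.3],"twist":[0,0,0],"claw":-1},
    {"dp":[0,0,-0.3],"twist":[0,0,0],"claw":-1},
  ],
)

```text
clock: 13.72
eef_pos: [0.5409, -0.107, 0.1725]
eef_rot: [-0.706, 0.707, 0.027, -0.024]
contact_force: [-0.8, 1.1, 6.3]
gripper_width: 0.163
```

>>> apply_moves(
  series=[
    {"dp":[0,0,-0.1],"twist":[0,0,0],"claw":-1},
    {"dp":[0,0,-0.2],"twist":[0,0,0],"claw":-1},
    {"dp":[0,0,-0.3],"twist":[0,0,0],"claw":-1},
    {"dp":[0,0,-0.3],"twist":[0,0,0],"claw":-1},
  ],
)

```text
clock: 14.22
eef_pos: [0.5417, -0.107, 0.1704]
eef_rot: [-0.706, 0.707, 0.027, -0.024]
contact_force: [-0.0, 1.9, 9.0]
gripper_width: 0.169
```

```bash
python3 - <<'E'
from h import *
c=cam("wrist");crop(c,"pics/w10.png",180,95,420,260,3.3)
print(c["W"].round(4))
c=cam("side");crop(c,"pics/s10.png",310,120,450,240,5)
E
```

```text
[[ 9.974e-01  5.200e-03 -7.200e-02  5.417e-01]
 [ 7.200e-02 -6.000e-04  9.974e-01 -1.070e-01]
 [ 5.100e-03 -1.000e+00 -1.000e-03  1.704e-01]
 [ 0.000e+00  0.000e+00  0.000e+00  1.000e+00]]
```

View pics/w10.png

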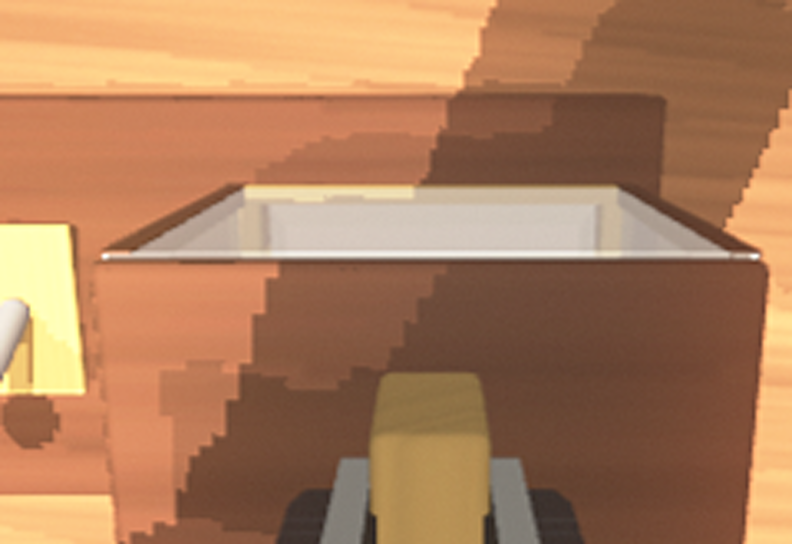

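View pics/s10.png

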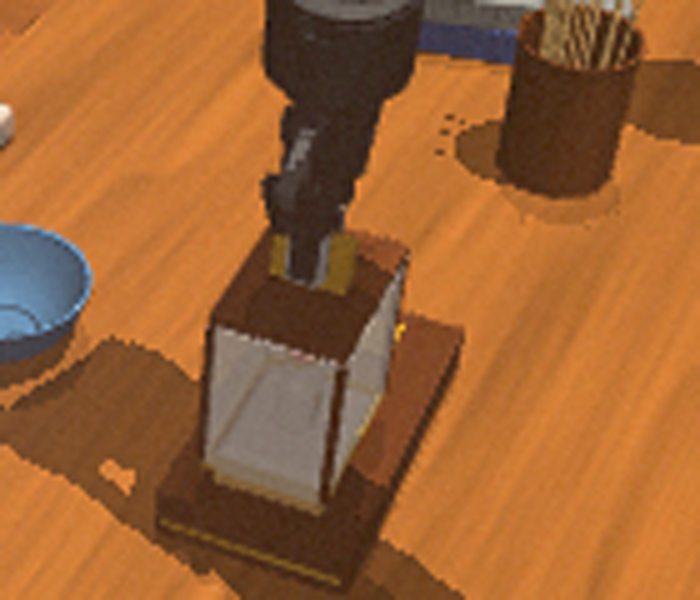

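>>> apply_moves(
  series=[
    {"dp":[-0.05,0,-0.1],"twist":[0,0.003,0],"claw":-1},
    {"dp":[-0.1,0,-0.2],"twist":[0,0.005,0],"claw":-1},
    {"dp":[-0.1,0,-0.3],"twist":[0,0.005,0],"claw":-1},
    {"dp":[-0.1,0,-0.4],"twist":[0,0.005,0],"claw":-1},
    {"dp":[-0.1,0,-0.4],"twist":[0,0.005,0],"claw":-1},
  ],
)

```text
clock: 14.95
eef_pos: [0.539, -0.1068, 0.1629]
eef_rot: [-0.707, 0.707, 0.024, -0.027]
contact_force: [2.1, 0.9, -1.4]
gripper_width: 0.162
```

>>> apply_moves(
  series=[
    {"dp":[0.1,0,-0.2],"twist":[0,-0.005,0],"claw":-1},
    {"dp":[0.1,0,-0.4],"twist":[0,-0.005,0],"claw":-1},
    {"dp":[0.1,0,-0.6],"twist":[0,-0.005,0],"claw":-1},
    {"dp":[0.1,0,-0.6],"twist":[0,-0.005,0],"claw":-1},
  ],
)

```text
clock: 15.45
eef_pos: [0.5383, -0.1066, 0.1557]
eef_rot: [0.707, -0.706, -0.025, 0.027]
contact_force: [2.2, 0.3, -9.7]
gripper_width: 0.165
```

>>> apply_moves(
  series=[
    {"dp":[0,0,-0.2],"twist":[0,0,0],"claw":-1},
    {"dp":[0,0,-0.4],"twist":[0,0,0],"claw":-1},
    {"dp":[0,0,-0.6],"twist":[0,0,0],"claw":-1},
    {"dp":[0,0,-0.7],"twist":[0,0,0],"claw":-1},
    {"dp":[0,0,-0.7],"twist":[0,0,0],"claw":-1},
  ],
)

```text
clock: 16.08
eef_pos: [0.5396, -0.1072, 0.1524]
eef_rot: [-0.706, 0.707, 0.026, -0.026]
contact_force: [-3.2, -0.3, 6.7]
gripper_width: 0.16
```

```bash
python3 - <<'E'
from h import *
c=cam("wrist");crop(c,"pics/w11.png",180,95,420,260,3.3)
print(c["W"].round(4), get_state()["contact_force"])
c=cam("side");crop(c,"pics/s11.png",310,120,450,240,5)
E
```

```text
[[ 9.974e-01 -0.000e+00 -7.230e-02  5.396e-01]
 [ 7.230e-02 -7.000e-04  9.974e-01 -1.072e-01]
 [-1.000e-04 -1.000e+00 -7.000e-04  1.524e-01]
 [ 0.000e+00  0.000e+00  0.000e+00  1.000e+00]] [-3.49766149e+00  3.39104081e-03  5.28460400e+00]
```

View pics/w11.png

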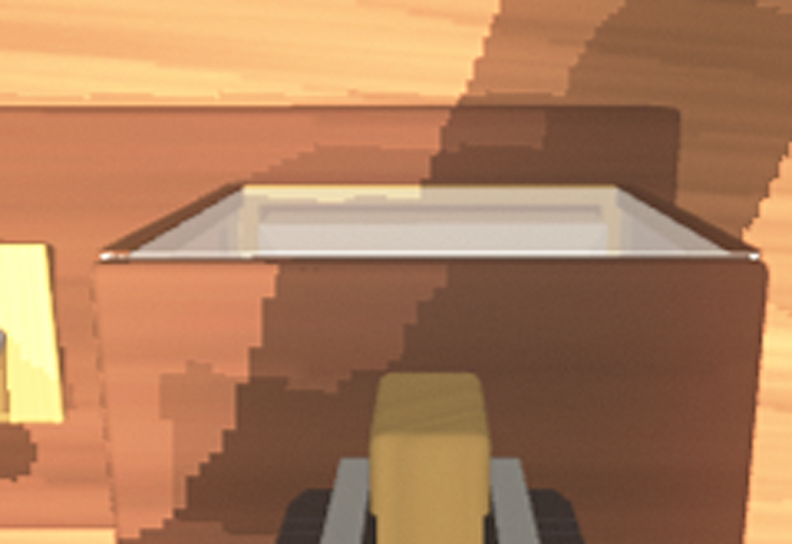

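View pics/s11.png

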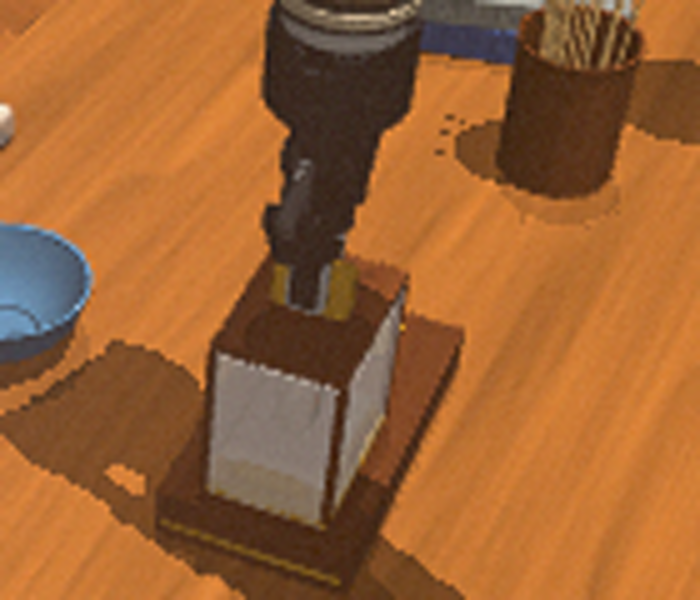

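>>> apply_moves(
  series=[
    {"dp":[-0.05,0,-0.1],"twist":[0,0,0],"claw":-1},
    {"dp":[-0.05,0,-0.2],"twist":[0,0,0],"claw":-1},
    {"dp":[-0.05,0,-0.3],"twist":[0,0,0],"claw":-1},
    {"dp":[-0.05,0,-0.3],"twist":[0,0,0],"claw":-1},
    {"dp":[-0.05,0,-0.3],"twist":[0,0,0],"claw":-1},
  ],
)

```text
clock: 16.8
eef_pos: [0.5398, -0.1072, 0.1524]
eef_rot: [-0.706, 0.707, 0.026, -0.025]
contact_force: [-7.8, 1.0, 19.2]
gripper_width: 0.164
```

>>> apply_moves(
  series=[
    {"dp":[-0.1,0,-0.1],"twist":[0,0,0],"claw":-1},
    {"dp":[-0.15,0,-0.15],"twist":[0,0,0],"claw":-1},
    {"dp":[-0.15,0,-0.15],"twist":[0,0,0],"claw":-1},
    {"dp":[-0.15,0,-0.15],"twist":[0,0,0],"claw":-1},
    {"dp":[-0.15,0,-0.15],"twist":[0,0,0],"claw":-1},
    {"dp":[-0.15,0,-0.15],"twist":[0,0,0],"claw":-1},
  ],
)

```text
clock: 17.55
eef_pos: [0.5394, -0.1073, 0.1522]
eef_rot: [-0.706, 0.707, 0.027, -0.024]
contact_force: [-8.7, 1.8, 23.1]
gripper_width: 0.163
```

```bash
python3 - <<'E'
from h import *
c=cam("wrist");crop(c,"pics/w12.png",180,95,420,260,3.3)
print(c["W"].round(4), get_state()["contact_force"], get_state()["moment"],get_state()["clock"])
c=cam("side");crop(c,"pics/s12.png",240,120,450,270,3.8)
print(get_state()["contact_force"])
E
```

```text
[[ 9.974e-01  3.500e-03 -7.210e-02  5.394e-01]
 [ 7.210e-02 -9.000e-04  9.974e-01 -1.073e-01]
 [ 3.400e-03 -1.000e+00 -1.200e-03  1.522e-01]
 [ 0.000e+00  0.000e+00  0.000e+00  1.000e+00]] [-8.91343462  1.71401735 23.2231188 ] [0.61685133 1.54334174 0.03213017] 17.6
[-8.88549289  1.29999038 22.9234606 ]
```

View pics/s12.png

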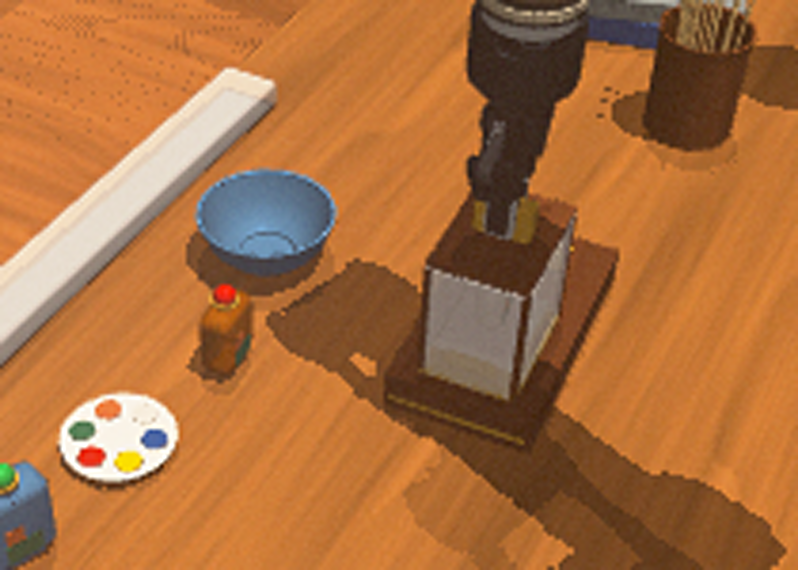

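View pics/w12.png

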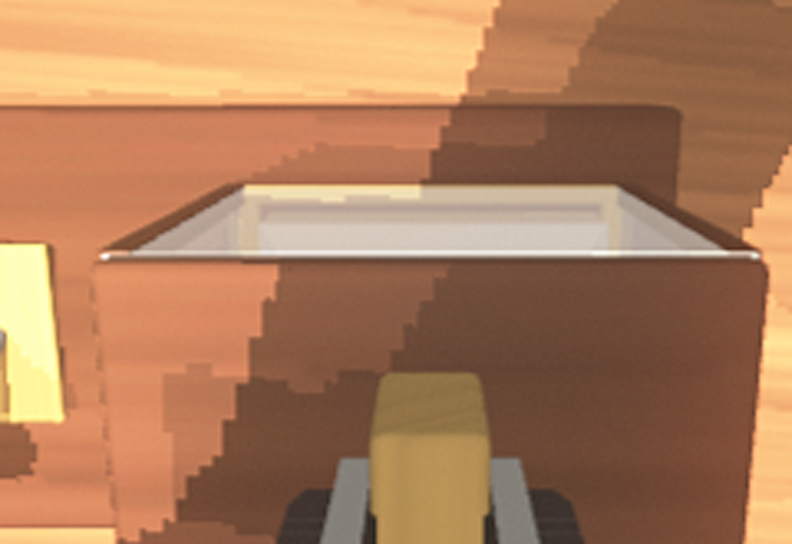

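>>> apply_moves(
  series=[
    {"dp":[-0.1,0,0],"twist":[0,0.002,0],"claw":-1},
    {"dp":[-0.2,0,-0.05],"twist":[0,0.004,0],"claw":-1},
    {"dp":[-0.2,0,-0.05],"twist":[0,0.004,0],"claw":-1},
    {"dp":[-0.2,0,-0.05],"twist":[0,0.004,0],"claw":-1},
    {"dp":[-0.2,0,-0.05],"twist":[0,0.004,0],"claw":-1},
  ],
)

```text
clock: 18.27
eef_pos: [0.5393, -0.1073, 0.1522]
eef_rot: [-0.706, 0.707, 0.027, -0.024]
contact_force: [-4.3, 1.9, 22.8]
gripper_width: 0.16
```

```bash
python3 - <<'E'
from h import *
s=get_state()
c=cam("side");im=c["image"][165:235,340:400,::-1]
im=cv2.resize(im,None,fx=8,fy=8,interpolation=cv2.INTER_CUBIC);lab=cv2.cvtColor(im,cv2.COLOR_BGR2LAB);lab[:,:,0]=cv2.createCLAHE(3,(4,4)).apply(lab[:,:,0]);cv2.imwrite("pics/s13.png",cv2.cvtColor(lab,cv2.COLOR_LAB2BGR))
c=cam("wrist");print(c["W"].round(4),s["contact_force"],s["moment"]);crop(c,"pics/w13.png",140,90,440,250,2.6)
E
```

```text
[[ 0.9974  0.0039 -0.0719  0.5393]
 [ 0.0719 -0.0011  0.9974 -0.1073]
 [ 0.0038 -1.     -0.0014  0.1522]
 [ 0.      0.      0.      1.    ]] [-4.33861879  1.87922816 22.79248852] [0.64670942 0.88130793 0.01162888]
```

View pics/s13.png

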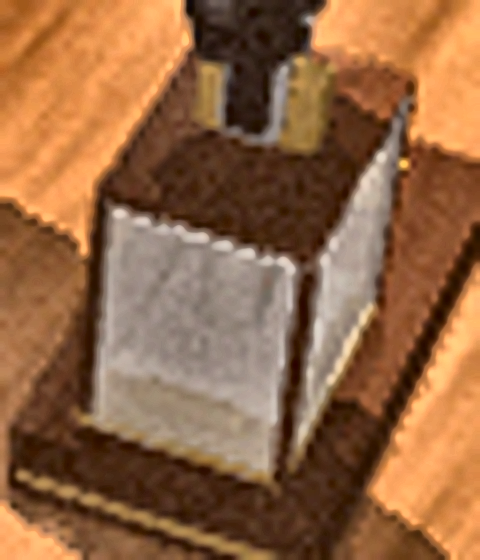

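View pics/w13.png

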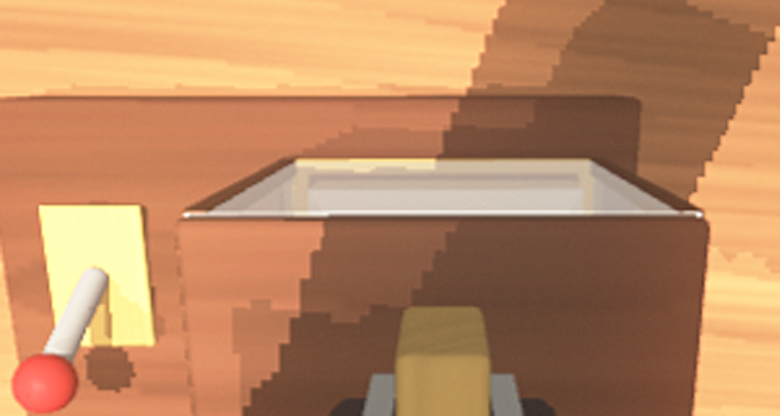

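```bash
python3 - <<'E'
from h import *
c=cam("side");p=c["image"][165:235,340:400].astype(int)
r=np.argwhere(p[:,:,0]-p[:,:,1]>90);print("red px in case:",len(r),r[:5].tolist())
print(job_done());s=get_state();print(s["clock"],s["contact_force"],s["eef_pos"])
E
```

```text
red px in case: 2 [[2, 59], [5, 57]]
the job is handed in; nothing more can be done
None
the job is handed in; nothing more can be done
```

The job is handed in at about 18 s of robot time. The switch is flipped to on, and the case is snapped past both catches and home on the plinth. The gripper still holds the bar and is pressing down.

**Switch:** I pushed the lever over with shut fingers. It leans to +x in both the side and wrist views.

**Case:**
- I gripped it by the bar, turned it to the plinth's angle (about 4.2°) and lowered it over the bottle.
- The force rose to 9 N or more, then dropped and briefly pulled downward as the lips passed the catches.
- The tool then stopped at z = 0.152 m, which is the height expected with the case on the deck. It did not move when I pressed harder.

**Last readings:** Upward reaction on the tool was about 22.8 N, with about 4 N sideways in x and a moment of about 0.9 N·m. The tool is tilted about 0.2° under this load. I tried to trim the tilt out, but it didn't improve; the case itself looks flush in the pictures.

**Bottle (not fully confirmed):** The wooden top hides its stopper from the side camera once the case is down. I could only see that nothing was touched on the way down, and that no red stopper lies low inside the case.

The other items looked untouched in the pictures I took. I got no reading after handing in, because the station gave no state by then.

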